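# Set the red plug gauge in the inclined rest

## Task

Take the red-handled plug gauge from the bench and set it gently in the green inclined rest so that the operator across the bench can take it by its handle: lying in both saddles, steel head down against the foot stop, red handle at the upper end. Do not drop it, and leave the blue-handled gauge and the aluminium cup where they are.

Things in the scene. Friction and masses are not known exactly. Their poses are not given: they have to be found in the camera images.
- red_gauge_mid (a point): The gauge to move: bar 180 mm long, 0.2-0.4 kg, lying flat. Point: mid-length on its axis, 13 mm above the bench. x runs along it from head to handle, z up as it lies. x -90 to -35 mm: bright steel round head, dia 26; to -20: dark neck, dia 16; -20 to +90: red square handle, 26 x 26 mm. It balances within 20 mm of the point; grip it there. On the rest it may not slide by itself.
- seat (a point): Where the seated gauge's middle belongs, 100 mm up in the fixed green rest. x runs up the 30 deg slope, away from the robot (gauge x lies along it); y level; z square to the slope. Saddles at x -90 to -52 and 51 to 81 mm, finger room between, 35 mm below the axis too; floors at z -13, inside 40 mm wide, lips flare to 60 mm at z +19. Dark foot stop: face at x -90, top z +14. Base plate 200 x 90 mm.
- blue_gauge_mid (a point): A bystander: a gauge of the same shape and size with a blue handle, lying on the bench; same point and axes. It may lie in either of the two places.
- cup_mid (a point): A bystander: an empty aluminium cup, 64 mm across and 60 mm tall, standing on the bench. Point: its centre, half-way up. z is up.
Mind the look-alikes: they are no part of the job. Leave any turquoise or yellow look-alike of the part that bears red_gauge_mid alone.

How it is judged:
At the end, for the whole second after the job is handed in: The red gauge lies at rest in both saddles of the inclined rest, handle at the upper end, along the slope within 10 degrees, its head within 16 mm of the foot stop, centred within 12 mm sideways and within 8 mm of its seated height (x of red_gauge_mid in the frame of seat between -0.006 and 0.016 m and y of red_gauge_mid in the frame of seat between -0.012 and 0.012 m and z of red_gauge_mid in the frame of seat between -0.008 and 0.008 m and angle between the x axis of red_gauge_mid and the x axis of seat, either way round below 0.175 rad and angle between red_gauge_mid's own x axis and vertical below 1.3 rad and linear speed of red_gauge below 0.02 m/s); the robot touches nothing.
It fails at once if the red gauge is dropped (falls freely, out of the fingers, faster than 0.7 m/s, some 25 mm) (linear speed of red_gauge above 0.7 m/s and contact force between the fingers and red_gauge below 0.05 N).
It fails at once if the blue gauge is moved more than 30 mm (distance of blue_gauge_mid from where it was at the start of the episode above 0.03 m).
It fails at once if the cup is moved more than 30 mm (distance of cup_mid from where it was at the start of the episode above 0.03 m).
It also fails if it takes over 45 s, if anything falls off the work surface, if the arm or the gripper's body presses on something with over 40 N, if the wrist force passes 120 N, or if a joint passes its speed limit or range.

## Robot

A 6-joint arm with a two-finger parallel gripper is mounted at the origin on the work surface. World frame = base frame: x ahead of the robot, y to its left, z up, the work surface at z = 0. Lengths are in m, angles in rad, forces in N, time in s.
With the tool pointing down it reaches from about 0.35 to 0.725 m from the base axis. Payload 6 kg.
Tool frame: the origin (TCP) lies on the centre line of the jaws, within the pads' length; the fingertips stand r.tip_reach ahead of it and the grasp point (between the pads) lies 11 mm behind it (r.tip_reach is the distance from the TCP to the fingertips, in m); z points along the fingers, y is the line along which they close (so a half turn about z gives the same grasp; the last joint's range is limited). The gripper opens to 85 mm and grips with 20 to 120 N. Pads are 22 mm wide; open, the fingers measure 114 mm over their backs; the gripper's body (76 mm by 85 mm) begins 54 mm behind the grasp point. The pads swing forward as they close: fully open they stand 13 mm farther back than shut.
Start: joints at [-0.79, 0.04, 0.085, 0, -1.615, -0.334], TCP at [0.259, -0.541, 0.239] pointing down, gripper open.
Joint ranges: [-2.56, 2.56], [-1.29, 2.01], [-1.08, 1.49], [-3.29, 1.98], [-2.81, -0.18], [-2.99, 2.99]. Speed limits (rad/s): [2.57, 2.57, 3.01, 3.14, 3.14, 3.14].

## Interface

Orientations are given as [roll, pitch, yaw] about the fixed x, y, z axes, in that order (R = Rz(yaw) Ry(pitch) Rx(roll)).
In Python, from station import r gives the robot as it stands. The module is installed in compiled form; this text tells all that it offers.
- The arm moves only by the tool apply_moves, never from a script. Its argument "series" is one flat list of numbers, 5 for each row, row after row: the closure, from 0 (fully open) to 1 (shut), then the shift along the world's x, y, z in mm, then the turn about the world's z in degrees. A call has exactly 5 rows; each row shifts and turns the commanded pose from where the row before left it; what a row does not reach is not made up. A row lasts 1/12 s, in which the tool goes at most 41.7 mm and 7.16 degrees, less where a joint would pass 70% of its speed; a pose out of reach is approached as far as the arm can. A call is refused whole if a number of a shift passes 41.7 or a number of a turn 7.16, either way. A call with a gripper value outside its range is refused whole. The fingers move at their own pace and stop on an object; the grip force is fixed at half the most. Time passes only in rows, so rows that do not move let the fingers close, or fill a call up. It gives the time, the measured TCP pose, the force, the opening and the grip force at its end, in the units of the state.
- r.get_state(): the state, without advancing time (a new reading comes with each control period).
- r.grab_frame(name): name is "scene" or "top" or "wrist"; returns a dict with "frame" (420x560x3 uint8, red, green, blue), "depth" (420x560 float32, m along the optical axis (not along the pixel's ray), 0 where there is no reading), "fx", "fy", "cx", "cy" (pixels), "R" (3x3) and "t" (3): a world point X has camera coordinates R X + t. Camera axes: x right, y down, z forward; pixel columns grow to the right and rows downward; lengths in m; the calibration is good to about 2 mm. A picture is of the moment at which its call begins.
- r.close_job(): hands the job in; it is judged then, once.
Trained networks look in a picture, given as the dict that the camera call returned (one of the last four; its "shot" number tells which), for a name from the list of things; names that differ only in an ending like _2 or _b are one class to them, and where a whole thing is asked for, a point or a joint stands for the part that bears it (a point fixed in the world has none). Each returns a list of dicts, best first, with "p" (0 to 1); they miss things now and then, are a little off and sometimes report something else, mostly with a low value. They report only what shows in the picture. A call takes as long as a camera call. They do not tell look-alikes from the thing itself.
- r.recognise(thing, picture): "pixel" ([column, row] in pixels, amid what is visible of it).
- r.cut_out(thing, picture): "mask" (420x560 bool, what is visible of it) and "pixel" ([column, row] in pixels, amid what is visible of it).
The state is a dict: "time_s": time; "qpos": joint angles; "qvel": joint speeds; "joint_efforts": joint torques, N m; "tcp_pos": TCP position; "eef_rot": TCP orientation; "ft_force": force on the tool from outside, world axes, zero at the start; "ft_torque": the same for the moment, N m; "opening": opening from 0.0 (shut) to 1.0 (fully open); "finger_force": force on a finger pad.
Only numpy, scipy, OpenCV 4.12 (cv2) and the standard library are available. Lean on these libraries where they do the work, as an engineer would, in place of code of your own. Each camera call takes 0.05 s, during which the arm holds its last target. There are 200 camera calls.

## Working session

There is one attempt and no reset: what is moved stays moved. The work goes in short steps, Python scripts to look and compute and a tool call to move; the robot and the scene stay as the last step left them, time stands still between calls to the robot, and variables do not carry over. Pictures are saved under pics/ and viewed, at most 10 in all, crops included, and the job is handed in when it is done.

Besides the shell and the picture viewer there is one more tool, called after ">>>" as name(argument=value, ...), one argument or row to a line, values as JSON. apply_moves: Moves the arm, as the interface text tells. Its arguments: {"type":"object","properties":{"series":{"type":"array","items":{"type":"number"}}},"required":["series"]}

```bash
mkdir -p pics; cat > h.py <<'E'
import numpy as np, cv2
from station import r
def pts(f,mask):
    v,u=np.nonzero(mask&(f["depth"]>0)); d=f["depth"][v,u]
    c=np.stack([(u-f["cx"])/f["fx"]*d,(v-f["cy"])/f["fy"]*d,d],1)
    return (c-f["t"])@f["R"]
def proj(f,X):
    c=np.asarray(f["R"])@np.asarray(X)+f["t"]; return [f["fx"]*c[0]/c[2]+f["cx"],f["fy"]*c[1]/c[2]+f["cy"]]
E
python3 - <<'E'
from h import *
s=r.get_state();print(s,r.tip_reach)
ims=[]
for n in("scene","top"):
    f=r.grab_frame(n);np.save("pics/"+n,f,allow_pickle=True)
    cv2.imwrite(f"pics/{n}.png",f["frame"][:,:,::-1])
    for t in("red_gauge_mid","blue_gauge_mid","cup_mid","seat"):
        for o in r.cut_out(t,f)[:4]:
            P=pts(f,o["mask"])
            print(n,t,round(o["p"],2),np.round(o["pixel"]),o["mask"].sum(),np.median(P,0).round(3) if len(P) else None, np.median(f["frame"][o["mask"]],0))
E
```

```text
{'time_s': 0.0, 'qpos': array([-7.90334547e-01,  4.07978823e-02,  8.37969743e-02, -4.71338047e-04,
       -1.61552003e+00, -3.33687067e-01]), 'qvel': array([-0.00111163,  0.00072837,  0.00099305, -0.00132051,  0.00238262,
        0.00018521]), 'joint_efforts': array([ 4.00409599e-04, -3.68196881e+01,  3.47409296e+01,  6.93218574e+00,
       -5.30401856e-03,  5.55822481e-06]), 'tcp_pos': array([ 0.25916125, -0.54078081,  0.23827764]), 'eef_rot': array([ 3.13980894e+00, -1.19929162e-04, -2.69479717e+00]), 'ft_force': array([-1.10652806,  0.51693593, -0.7877518 ]), 'ft_torque': array([0.02302036, 0.01021432, 0.00813211]), 'finger_force': 0.0, 'opening': 0.99910584627264} 0.008
scene red_gauge_mid 0.94 [426. 302.] 1036 [0.375 0.52  0.021] [147. 124.   0.]
scene red_gauge_mid 0.8 [413. 218.] 840 [0.224 0.344 0.02 ] [14. 94. 89.]
scene red_gauge_mid 0.74 [345. 276.] 755 [0.475 0.359 0.022] [136.  35.  30.]
scene blue_gauge_mid 0.65 [270. 231.] 892 [0.547 0.149 0.02 ] [35. 66. 93.]
scene cup_mid 0.91 [199. 262.] 751 [0.721 0.119 0.033] [65. 67. 63.]
scene seat 0.96 [164. 169.] 2674 [ 0.645 -0.176  0.012] [38. 48. 40.]
top red_gauge_mid 0.84 [126. 273.] 1002 [0.368 0.514 0.023] [157.  145.5  41. ]
top red_gauge_mid 0.73 [197. 228.] 881 [0.463 0.351 0.024] [138.  41.  36.]
top red_gauge_mid 0.61 [203. 331.] 927 [0.224 0.332 0.024] [ 40. 123. 117.]
top blue_gauge_mid 0.58 [285. 197.] 903 [0.533 0.147 0.024] [ 41.  79. 114.]
top blue_gauge_mid 0.57 [427. 152.] 3672 [ 0.639 -0.184  0.013] [46. 51. 50.]
top cup_mid 0.97 [293. 116.] 633 [0.732 0.127 0.026] [73. 74. 71.]
top seat 0.62 [426. 153.] 3658 [ 0.638 -0.184  0.013] [46. 51. 50.]
```

View pics/scene.png

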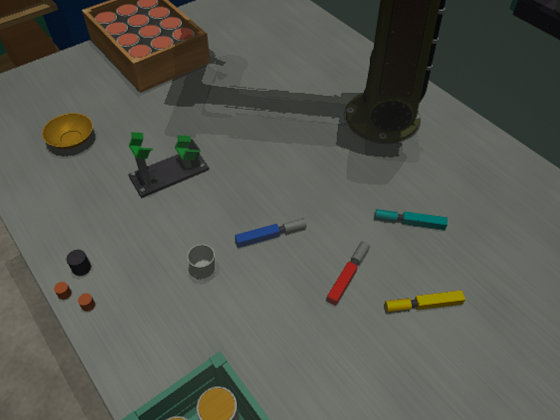

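View pics/top.png

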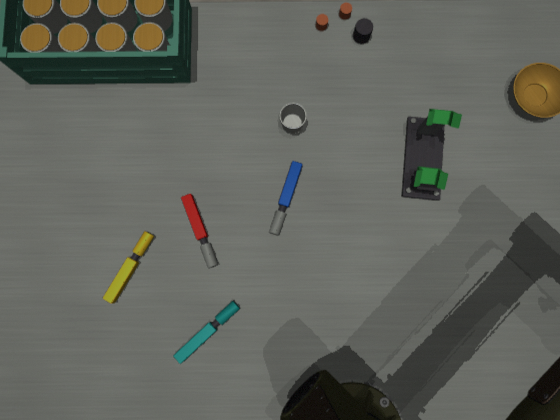

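The scene view shows the base at the upper right, the rest at (168,165), the cup at (201,262), and four gauges: red (347,273), blue (270,232), turquoise (412,218) and yellow (425,301). In the top view they are red (199,230), blue (286,198), turquoise (206,331) and yellow (129,268). Only the first has a red square handle with a steel head, so that is the one to move. I'll confirm it in a crop and measure.

```bash
python3 - <<'E'
from h import *
F={n:np.load(f"pics/{n}.npy",allow_pickle=True).item() for n in("scene","top")}
f=F["top"]; im=f["frame"][:,:,::-1]
a=cv2.resize(im[180:280,160:255],(380,400),interpolation=cv2.INTER_CUBIC);b=cv2.resize(im[100:210,380:480],(400,440),interpolation=cv2.INTER_CUBIC)[:400]
cv2.imwrite("pics/crop.png",np.hstack([a,b]))
for n,f in F.items():
    hsv=cv2.cvtColor(f["frame"],cv2.COLOR_RGB2HSV).astype(int);H,S,V=hsv[...,0],hsv[...,1],hsv[...,2]
    vv,uu=np.mgrid[:420,:560]
    def near(X,rad):
        p=proj(f,X);return np.hypot(uu-p[0],vv-p[1])<rad
    # gauges: everything above bench 8mm near
    d=f["depth"];c=np.stack([(uu-f["cx"])/f["fx"]*d,(vv-f["cy"])/f["fy"]*d,d],2);W=(c-f["t"])@f["R"]
    for nm,X in(("red",[.469,.355,.02]),("blue",[.54,.148,.02])):
        m=(np.hypot(W[...,0]-X[0],W[...,1]-X[1])<.13)&(W[...,2]>.012)&(W[...,2]<.04)&(d>0)
        P=W[m][:,:2]
        rect=cv2.minAreaRect((P*1000).astype(np.float32))
        col=m&(S>120); Pc=W[col][:,:2].mean(0)
        ctr=P.mean(0);ax=np.linalg.svd(P-ctr,full_matrices=False)[2][0]; ax*=np.sign((Pc-ctr)@ax)
        t=(P-ctr)@ax
        print(n,nm,"mid",(ctr+ax*(t.max()+t.min())/2).round(4),"len",np.ptp(t).round(3),"yaw",np.degrees(np.arctan2(ax[1],ax[0])).round(1),rect,"z",np.percentile(W[m][:,2],[50,95]).round(3))
    g=(H>45)&(H<75)&(S>120)&near([.64,-.18,.04],75)&(d>0)
    P=W[g]; print(n,"green",len(P),P.min(0).round(3),P.max(0).round(3))
    k,l=cv2.connectedComponents(g.astype(np.uint8))
    for i in range(1,k):
        if (l==i).sum()>30:
            Q=W[l==i];print("  comp",len(Q),np.median(Q,0).round(3),Q.min(0).round(3),Q.max(0).round(3))
    m=(np.hypot(W[...,0]-.64,W[...,1]+.18)<.14)&(W[...,2]>.006)&(W[...,2]<.018)&(d>0)&(V<110)
    print(n,"plate",m.sum(),cv2.minAreaRect((W[m][:,:2]*1000).astype(np.float32)),np.median(W[m][:,2]))
    m=(np.hypot(W[...,0]-.73,W[...,1]-.125)<.06)&(W[...,2]>.05)&(d>0)
    print(n,"cup",W[m].mean(0).round(3),W[m].max(0).round(3),W[m].min(0).round(3))
E
```

```text
scene red mid [0.4543 0.3614] len 0.18 yaw 33.3 ((439.23333740234375, 405.55841064453125), (182.7991485595703, 142.5638885498047), 21.38675308227539) z [0.022 0.026]
scene blue mid [0.5365 0.1513] len 0.181 yaw -19.3 ((535.6341552734375, 148.43673706054688), (31.41967010498047, 181.0446319580078), 71.72624969482422) z [0.022 0.026]
scene green 693 [ 0.53  -0.294 -0.   ] [ 0.713 -0.144  0.158]
  comp 339 [ 0.692 -0.207  0.131] [ 0.664 -0.227  0.111] [ 0.713 -0.155  0.158]
  comp 354 [ 0.575 -0.194  0.063] [ 0.53  -0.294 -0.   ] [ 0.598 -0.144  0.089]
scene plate 1349 ((632.599365234375, -184.32591247558594), (96.28035736083984, 200.28802490234375), 82.76066589355469) 0.009354717690032136
scene cup [0.723 0.127 0.055] [0.755 0.163 0.063] [0.692 0.097 0.05 ]
top red mid [0.4497 0.3588] len 0.173 yaw 42.2 ((436.8936462402344, 404.6297912597656), (179.79212951660156, 143.97653198242188), 21.252269744873047) z [0.024 0.028]
top blue mid [0.5341 0.1463] len 0.18 yaw -18.8 ((534.2103271484375, 146.61325073242188), (25.840381622314453, 179.99505615234375), 70.9670181274414) z [0.024 0.028]
top green 1007 [ 0.544 -0.279 -0.003] [ 0.746 -0.144  0.158]
  comp 463 [ 0.688 -0.203  0.129] [ 0.663 -0.279 -0.003] [ 0.746 -0.158  0.158]
  comp 544 [ 0.572 -0.189  0.061] [ 0.544 -0.217  0.01 ] [ 0.605 -0.144  0.093]
top plate 2094 ((627.3611450195312, -212.6655731201172), (141.5357666015625, 199.86155700683594), 83.61470031738281) 0.011051959074727308
top cup [0.725 0.128 0.057] [0.754 0.159 0.063] [0.69  0.098 0.05 ]
```

View pics/crop.png

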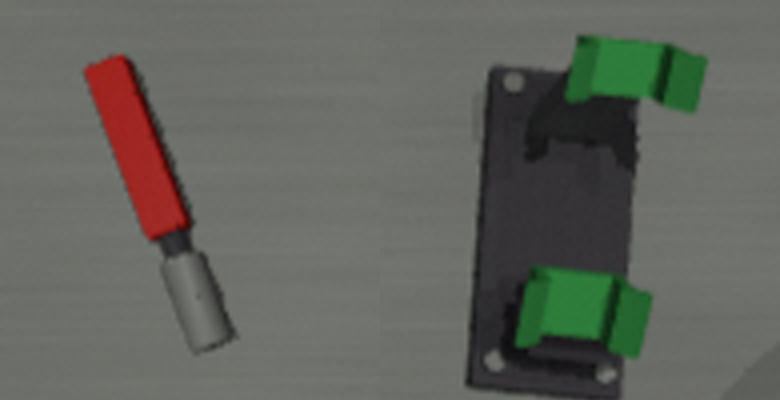

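The crop shows the red square handle at the upper left and the steel head at the lower right, so it is the right gauge. The rest has its lower saddle and stop nearest the robot. Next I refine the red gauge's axis and fit the seat pose.

```bash
cat > fit.py <<'E'
from h import *
from scipy.optimize import least_squares
def world(f):
    vv,uu=np.mgrid[:420,:560];d=f["depth"]
    c=np.stack([(uu-f["cx"])/f["fx"]*d,(vv-f["cy"])/f["fy"]*d,d],2);return (c-f["t"])@f["R"]
def seatR(yaw,pitch=np.radians(30)):
    c,s=np.cos(yaw),np.sin(yaw);x=np.array([np.cos(pitch)*c,np.cos(pitch)*s,np.sin(pitch)]);y=np.array([-s,c,0]);return np.stack([x,y,np.cross(x,y)],1)
def segd(q,a,b):
    a,b=map(np.array,(a,b));t=np.clip((q-a)@(b-a)/((b-a)@(b-a)),0,1);return np.linalg.norm(q-a-t[:,None]*(b-a),axis=1)
def fitseat(P):
    def res(p):
        L=(P-p[:3])@seatR(p[3])
        q=L[:,1:]
        d=np.min([segd(q,*s) for s in (((-.02,-.013),(.02,-.013)),((.02,-.013),(.03,.019)),((-.02,-.013),(-.03,.019)))],0)
        x=L[:,0];dx=np.where(x<0,np.maximum(-.09-x,0)+np.maximum(x+.052,0),np.maximum(.051-x,0)+np.maximum(x-.081,0))
        return np.r_[d,dx]
    s=least_squares(res,[.633,-.19,.1,-.12],loss="soft_l1",f_scale=.002,x_scale=[.01,.01,.01,.1]);return s.x,np.median(np.abs(s.fun[:len(P)]))
E
python3 - <<'E'
from fit import *
F={n:np.load(f"pics/{n}.npy",allow_pickle=True).item() for n in("scene","top")}
A=[]
for n,f in F.items():
    W=world(f);hsv=cv2.cvtColor(f["frame"],cv2.COLOR_RGB2HSV).astype(int);H,S,V=hsv[...,0],hsv[...,1],hsv[...,2]
    red=((H<8)|(H>172))&(S>120)&(np.hypot(W[...,0]-.469,W[...,1]-.355)<.1)&(W[...,2]>.015)
    P=W[red][:,:2];c=P.mean(0);ax=np.linalg.svd(P-c,full_matrices=False)[2][0]
    m=(np.hypot(W[...,0]-.45,W[...,1]-.35)<.13)&(W[...,2]>.012)&(W[...,2]<.04)
    Q=W[m][:,:2]-c;l=np.abs(Q@[-ax[1],ax[0]])<.025;Q=Q[l]
    ax*=-np.sign((Q.mean(0))@ax);t=Q@ax;t=t[(t>-.16)&(t<.08)]
    print(n,"red handle c",c.round(4),"yaw",np.degrees(np.arctan2(ax[1],ax[0])).round(1),"t",t.min().round(4),t.max().round(4),"mid",(c+ax*(t.min()+t.max())/2).round(4), "mid from handle",(c-ax*.035).round(4),P.shape)
    g=(H>45)&(H<75)&(S>120)&(W[...,2]>.04)&(np.hypot(W[...,0]-.64,W[...,1]+.19)<.12)
    g=cv2.erode(g.astype(np.uint8),np.ones((2,2)))>0
    A.append(W[g]);x,e=fitseat(W[g]);print("seat",x[:3].round(4),np.degrees(x[3]).round(1),e)
x,e=fitseat(np.vstack(A));print("both",x[:3].round(4),np.degrees(x[3]).round(1),e)
E
```

```text
scene red handle c [0.4961 0.3661] yaw 21.1 t -0.13 0.0529 mid [0.4601 0.3522] mid from handle [0.4634 0.3535] (489, 2)
seat [ 0.6336 -0.1842  0.0979] -6.8 0.0016111160525784434
top red handle c [0.4906 0.3614] yaw 21.2 t -0.1243 0.0555 mid [0.4585 0.349 ] mid from handle [0.458  0.3488] (508, 2)
seat [ 0.6307 -0.1872  0.0996] -6.5 0.0017149151376754735
both [ 0.632  -0.1856  0.0993] -6.5 0.001961714027255173
```

>>> apply_moves(
  series=[0, 25, 30, 0, -0.9, 0, 25, 30, 0, -0.9, 0, 25, 30, 0, -0.9, 0, 25, 30, 0, -0.9, 0, 25, 30, 0, -0.8],
)

```text
time_s: 0.92
tcp_pos: [0.385, -0.3896, 0.2395]
eef_rot: [-3.141, 0.0, -2.773]
ft_force: [0.1, -0.8, 1.2]
opening: 0.995
finger_force: 0.0
```

>>> apply_moves(
  series=[0, 15, 37, 0, 0, 0, 15, 37, 0, 0, 0, 15, 37, 0, 0, 0, 15, 37, 0, 0, 0, 15, 37, 0, 0],
)

```text
time_s: 1.33
tcp_pos: [0.4596, -0.2042, 0.2396]
eef_rot: [-3.141, 0.001, -2.772]
ft_force: [0.7, -1.0, 0.3]
opening: 1.003
finger_force: 0.0
```

>>> apply_moves(
  series=[0, 0, 40, 0, 0, 0, 0, 40, 0, 0, 0, 0, 40, 0, 0, 0, 0, 40, 0, 0, 0, 0, 40, 0, 0],
)

```text
time_s: 1.75
tcp_pos: [0.4588, -0.0042, 0.2397]
eef_rot: [3.141, 0.001, -2.772]
ft_force: [1.1, -0.1, 0.5]
opening: 1.0
finger_force: 0.0
```

>>> apply_moves(
  series=[0, 0, 40, 0, 0, 0, 0, 40, 0, 0, 0, 0, 40, 0, 0, 0, 0, 40, 0, 0, 0, 0, 40, 0, 0],
)

```text
time_s: 2.17
tcp_pos: [0.4587, 0.196, 0.2397]
eef_rot: [3.141, 0.001, -2.771]
ft_force: [1.6, 0.3, -0.1]
opening: 0.999
finger_force: 0.0
```

>>> apply_moves(
  series=[0, 0, 31, -10, 0, 0, 0, 31, -10, 0, 0, 0, 31, -10, 0, 0, 0, 31, -10, 0, 0, 0, 31, -10, 0],
)

```text
time_s: 2.58
tcp_pos: [0.4589, 0.3506, 0.1889]
eef_rot: [3.141, 0.0, -2.771]
ft_force: [1.5, 0.5, -0.6]
opening: 1.002
finger_force: 0.0
```

```bash
cat > look.py <<'E'
from fit import *
def red_axis(f,X,rad=.12):
    W=world(f);hsv=cv2.cvtColor(f["frame"],cv2.COLOR_RGB2HSV).astype(int);H,S=hsv[...,0],hsv[...,1]
    red=((H<8)|(H>172))&(S>120)&(f["depth"]>0)&(np.linalg.norm(W-X,axis=2)<rad)
    return W[red]
E
python3 - <<'E'
from look import *
f=r.grab_frame("wrist");cv2.imwrite("pics/w1.png",f["frame"][:,:,::-1])
W=world(f)
P=red_axis(f,[.46,.35,.02]);z=np.percentile(P[:,2],90);P=P[P[:,2]>z-.004][:,:2]
print("ztop",z,len(P))
b=cv2.minAreaRect((P*1000).astype(np.float32));print("handle rect",b)
c=P.mean(0);ax=np.linalg.svd(P-c,full_matrices=False)[2][0];ax*=np.sign(ax[0]);t=(P-c)@ax
print(c.round(4),np.degrees(np.arctan2(ax[1],ax[0])).round(2),np.ptp(t),"mid",np.array(b[0])/1000-ax*.035)
Q=W[(W[...,2]>.012)&(W[...,2]<.04)&(np.hypot(W[...,0]-.46,W[...,1]-.35)<.12)];print(cv2.minAreaRect((Q[:,:2]*1000).astype(np.float32)))
E
```

```text
ztop 0.02594522729024672 3400
handle rect ((491.0042724609375, 362.0079345703125), (109.11949920654297, 25.166162490844727), 21.405271530151367)
[0.488  0.3608] 21.29 0.10912575758001729 mid [0.45839274 0.34930015]
((439.401123046875, 399.01873779296875), (178.48175048828125, 131.75514221191406), 21.2369441986084)
```

View pics/w1.png

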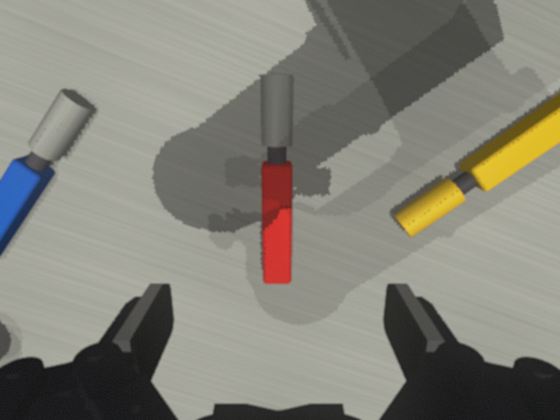

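The wrist view shows the red gauge at (277,180), centred between the fingers, with blue on the left and yellow on the right. Before going down I'll check the fingertip reach with the fingers partly closed.

>>> apply_moves(
  series=[0.7, -0.5, -1.3, -15, 0, 0.7, 0, 0, -15, 0, 0.7, 0, 0, -15, 0, 0.7, 0, 0, -15, 0, 0.7, 0, 0, 0, 0],
)

```text
time_s: 3.05
tcp_pos: [0.4574, 0.3466, 0.1256]
eef_rot: [-3.14, -0.005, -2.772]
ft_force: [-0.3, 0.4, -1.2]
opening: 0.312
finger_force: 0.0
```

>>> apply_moves(
  series=[0.7, 0, 0, 0, 0, 0.7, 0, 0, 0, 0, 0.7, 0, 0, 0, 0, 0.7, 0, 0, 0, 0, 0.7, 0, 0, 0, 0],
)

```text
time_s: 3.47
tcp_pos: [0.459, 0.3479, 0.1301]
eef_rot: [3.141, 0.001, -2.772]
ft_force: [-0.4, -0.3, 0.2]
opening: 0.301
finger_force: 0.0
```

```bash
python3 - <<'E'
from look import *
s=r.get_state();print(r.tip_reach,s["opening"],s["tcp_pos"])
for n in("wrist","scene"):
    f=r.grab_frame(n);W=world(f);t=s["tcp_pos"]
    m=(np.hypot(W[...,0]-t[0],W[...,1]-t[1])<.07)&(W[...,2]>.04)&(f["depth"]>0)
    print(n,m.sum(),np.percentile(W[m][:,2],[0,1,3,10]).round(4)-t[2])
E
```

```text
0.008 0.30083584241499356 [0.45897258 0.34786383 0.13014023]
wrist 34881 [-0.00944023 -0.00064023  0.00625977  0.02575977]
scene 8857 [-0.01034023  0.01415977  0.04295977  0.08795977]
```

>>> apply_moves(
  series=[0, -0.5, 1, 0, 0, 0, 0, 0.4, -20, 0, 0, 0, 0, -30, 0, 0, 0, 0, -30, 0, 0, 0, 0, -20, 0],
)

```text
time_s: 3.98
tcp_pos: [0.4573, 0.3482, 0.0263]
eef_rot: [-3.141, -0.003, -2.772]
ft_force: [0.3, -0.4, -1.2]
opening: 0.981
finger_force: 0.0
```

>>> apply_moves(
  series=[0, 0, 0, -12, 0, 0, 0, 0, -5, 0, 0, 0, 0, 0, 0, 0, 0, 0, 0, 0, 0.3, 0, 0, 0, 0],
)

```text
time_s: 4.4
tcp_pos: [0.4591, 0.35, 0.0142]
eef_rot: [3.14, 0.003, -2.771]
ft_force: [0.7, 0.6, -0.1]
opening: 0.88
finger_force: 0.0
```

>>> apply_moves(
  series=[1, 0, 0, -1, 0, 1, 0, 0, 0, 0, 1, 0, 0, 0, 0, 1, 0, 0, 0, 0, 1, 0, 0, 0, 0],
)

```text
time_s: 4.82
tcp_pos: [0.4585, 0.3493, 0.0119]
eef_rot: [3.141, 0.001, -2.771]
ft_force: [-1.1, -0.3, 3.5]
opening: 0.291
finger_force: 60.3
```

>>> apply_moves(
  series=[1, 0, 0, 0, 0, 1, 0, 0, 0, 0, 1, 0, 0, 3, 0, 1, 0, 0, 7, 0, 1, 0, 0, 10, 0],
)

```text
time_s: 5.23
tcp_pos: [0.4573, 0.3481, 0.03]
eef_rot: [-3.14, -0.003, -2.772]
ft_force: [-0.5, 0.2, -2.8]
opening: 0.291
finger_force: 59.5
```

>>> apply_moves(
  series=[1, 0, 0, 30, 0, 1, 0, 0, 41, 0, 1, 0, 0, 41, 0, 1, 0, 0, 41, 0, 1, 0, 0, 41, 0],
)

```text
time_s: 5.65
tcp_pos: [0.4579, 0.3485, 0.2279]
eef_rot: [3.141, 0.0, -2.772]
ft_force: [0.2, 1.9, -2.7]
opening: 0.285
finger_force: 59.4
```

```bash
python3 - <<'E'
from look import *
s=r.get_state();t=s["tcp_pos"];print(t,s["opening"],s["finger_force"])
f=r.grab_frame("scene")
P=red_axis(f,t,.15);c=P.mean(0);d=np.linalg.svd(P-c,full_matrices=False)[2][0];print(len(P),c,d)
E
```

```text
[0.45790423 0.34851058 0.22792344] 0.2847053386614855 59.374680519104004
660 [0.50152947 0.36792892 0.2374528 ] [ 0.92002859  0.38771329 -0.05679615]
```

Held level. Now across to the rest.

>>> apply_moves(
  series=[1, 8, -25, 0, -1.9, 1, 12, -36, 0, -1.9, 1, 12, -36, 0, -1.9, 1, 12, -36, 0, -1.9, 1, 12, -36, 0, -1.9],
)

```text
time_s: 6.12
tcp_pos: [0.5142, 0.1784, 0.2257]
eef_rot: [3.141, 0.0, -2.938]
ft_force: [1.5, 0.7, -3.3]
opening: 0.295
finger_force: 59.6
```

>>> apply_moves(
  series=[1, 12, -36, 0, -1.9, 1, 12, -36, 0, -1.9, 1, 12, -36, 0, -1.9, 1, 12, -36, 0, -1.9, 1, 12, -36, 0, -1.9],
)

```text
time_s: 6.53
tcp_pos: [0.5743, -0.0019, 0.2257]
eef_rot: [3.141, 0.0, -3.105]
ft_force: [1.0, 0.5, -2.5]
opening: 0.291
finger_force: 59.6
```

>>> apply_moves(
  series=[1, 12, -36, 0, -1.9, 1, 12, -36, 0, -1.9, 1, 12, -36, 0, -1.9, 1, 12, -36, 0, -1.9, 1, 9, -25, 0, -1.5],
)

```text
time_s: 6.95
tcp_pos: [0.6313, -0.1721, 0.2251]
eef_rot: [-3.141, -0.001, 3.018]
ft_force: [0.3, 0.2, -3.0]
opening: 0.288
finger_force: 59.7
```

>>> apply_moves(
  series=[1, 3, -16, 0, 0, 1, 0, 0, 0, 0, 1, 0, 0, 0, 0, 1, 0, 0, 0, 0, 1, 0, 0, 0, 0],
)

```text
time_s: 7.37
tcp_pos: [0.6342, -0.184, 0.2256]
eef_rot: [3.141, 0.0, 3.022]
ft_force: [0.5, 0.6, -2.0]
opening: 0.288
finger_force: 59.7
```

```bash
cat > chk.py <<'E'
from look import *
s=r.get_state();t=s["tcp_pos"];yaw=np.radians(-6.6);S=np.array([.632,-.1856,.0995]);R=seatR(yaw)
H=np.array([[np.cos(yaw),np.sin(yaw),0],[-np.sin(yaw),np.cos(yaw),0],[0,0,1]])
print("tcp",t.round(4),"rel u,v,h mm",(1000*H@(t-S)).round(1),"toolyaw",np.degrees(s["eef_rot"][2]).round(2)-180,"F",s["ft_force"].round(1),"op",s["opening"].round(3))
import sys
for n in sys.argv[1:]:
    f=r.grab_frame(n);cv2.imwrite(f"pics/{n}_{s['time_s']:.1f}.png",f["frame"][:,:,::-1])
    P=red_axis(f,t,.15)
    if len(P)>50:
        c=P.mean(0);d=np.linalg.svd(P-c,full_matrices=False)[2][0];d*=np.sign(d[0]);L=(P-S)@R;G=(P-S)@H.T
        print(n,len(P),"pitch",np.degrees(np.arcsin(d[2])).round(1),"yaw",np.degrees(np.arctan2(d[1],d[0])).round(1))
        print("  seat-frame red pct1/50/99",*(1000*np.percentile(L,[1,50,99],axis=0)).round(1),"uvh",*(1000*np.percentile(G,[1,99],axis=0)).round(1))
E
python3 chk.py scene top wrist; ls pics
```

```text
crop.png
scene.npy
scene.png
top.npy
top.png
w1.pngTraceback (most recent call last):
  File "chk.py", line 4, in <module>
    print("tcp",t.round(4),"rel u,v,h mm",(1000*H@(t-S)).round(1),"toolyaw",np.degrees(s["eef_rot"][2]).round(2)-180,"F",s["ft_force"].round(1),"op",s["opening"].round(3))
                                                                                                                                                     ^^^^^^^^^^^^^^^^^^
AttributeError: 'float' object has no attribute 'round'
```

```bash
sed -i 's/s\["opening"\].round(3)/round(s["opening"],3)/' chk.py; python3 chk.py scene top wrist; ls pics
```

```text
tcp [ 0.6342 -0.184   0.2256] rel u,v,h mm [  2.    1.8 126.1] toolyaw -6.8300000000000125 F [ 0.5  0.6 -2. ] op 0.288
scene 508 pitch -0.4 yaw -8.1
  seat-frame red pct1/50/99 [50.2 -8.4 59.1] [110.8  14.   87.9] [147.3  20.8 120.7] uvh [-13.7  -8.4 115.5] [ 92.3  20.8 140.4]
top 414 pitch -10.2 yaw -7.2
  seat-frame red pct1/50/99 [48.4 -9.7 67.1] [116.9   8.7  93. ] [144.9  40.1 215.8] uvh [-18.5  -9.7 120.3] [ 86.   40.1 260.4]
wrist 9721 pitch 1.7 yaw -6.7
  seat-frame red pct1/50/99 [47.  -9.6 97.3] [ 77.2   2.7 116.3] [110.1  15.  129.1] uvh [-17.3  -9.6 122.6] [ 46.7  15.  142.2]
crop.png
scene.npy
scene.png
scene_7.4.png
top.npy
top.png
top_7.4.png
w1.png
wrist_7.4.png
```

>>> apply_moves(
  series=[1, 0, -2, -20, 0, 1, 0, 0, -20, 0, 1, 0, 0, -20, 0, 1, 0, 0, -12, 0, 1, 0, 0, 0, 0],
)

```text
time_s: 7.93
tcp_pos: [0.6328, -0.1861, 0.1495]
eef_rot: [3.141, -0.006, 3.022]
ft_force: [-0.1, -0.1, -3.5]
opening: 0.293
finger_force: 59.6
```

>>> apply_moves(
  series=[1, 0, 0, -3, 0, 1, 0, 0, -3, 0, 1, 0, 0, -3, 0, 1, 0, 0, -3, 0, 1, 0, 0, -3, 0],
)

```text
time_s: 8.35
tcp_pos: [0.6346, -0.1871, 0.1394]
eef_rot: [-3.141, 0.002, 3.021]
ft_force: [-4.2, 1.2, 5.3]
opening: 0.296
finger_force: 60.8
```

```bash
python3 chk.py scene
```

```text
tcp [ 0.6346 -0.1871  0.1394] rel u,v,h mm [ 2.7 -1.2 39.9] toolyaw -6.889999999999986 F [-4.2  1.2  5.3] op 0.296
scene 410 pitch 1.1 yaw -8.1
  seat-frame red pct1/50/99 [  8.  -13.1 -13.9] [70.1  9.6 16.2] [104.5  17.9  43.6] uvh [-13.3 -13.1  31.8] [93.3 17.9 55.9]
```

>>> apply_moves(
  series=[1, 0, 0, -2, 0, 1, 0, 0, -2, 0, 1, 0, 0, -2, 0, 1, 0, 0, -2, 0, 1, 0, 0, 0, 0],
)

```text
time_s: 8.82
tcp_pos: [0.6346, -0.1874, 0.1324]
eef_rot: [-3.141, 0.002, 3.021]
ft_force: [-4.7, 1.5, 6.0]
opening: 0.294
finger_force: 61.3
```

```bash
python3 chk.py scene
```

```text
tcp [ 0.6346 -0.1874  0.1324] rel u,v,h mm [ 2.8 -1.4 32.9] toolyaw -6.889999999999986 F [-4.7  1.5  6. ] op 0.294
scene 402 pitch 5.7 yaw -8.5
  seat-frame red pct1/50/99 [  5.9 -12.4 -15.9] [70.7  9.6 13.6] [105.8  17.4  38.1] uvh [-11.1 -12.4  27.1] [93.6 17.4 57.8]
```

>>> apply_moves(
  series=[1, 0, 0, -2.5, 0, 1, 0, 0, -2.5, 0, 1, 0, 0, -2.5, 0, 1, 0, 0, -2.5, 0, 1, 0, 0, -2, 0],
)

```text
time_s: 9.28
tcp_pos: [0.6342, -0.1875, 0.1202]
eef_rot: [-3.141, 0.001, 3.021]
ft_force: [-6.1, 1.3, 5.0]
opening: 0.289
finger_force: 62.3
```

>>> apply_moves(
  series=[1, 0, 0, -2.5, 0, 1, 0, 0, -2.5, 0, 1, 0, 0, -2.5, 0, 1, 0, 0, -2.5, 0, 1, 0, 0, 0, 0],
)

```text
time_s: 9.7
tcp_pos: [0.6345, -0.1875, 0.1096]
eef_rot: [-3.141, 0.002, 3.021]
ft_force: [-3.7, 0.3, 5.3]
opening: 0.29
finger_force: 63.3
```

```bash
python3 chk.py scene top
```

```text
tcp [ 0.6345 -0.1875  0.1096] rel u,v,h mm [ 2.7 -1.6 10.1] toolyaw -6.909999999999997 F [-3.7  0.3  5.3] op 0.29
scene 345 pitch 21.9 yaw -9.2
  seat-frame red pct1/50/99 [  7.4 -12.6 -12.3] [70.1  8.2 10.2] [102.5  17.9  19.6] uvh [ -6.3 -12.6   8.9] [91.9 17.9 58.1]
top 158 pitch 60.3 yaw 29.3
  seat-frame red pct1/50/99 [ -6.6 -13.4   0.1] [ 7.4  4.7 20.9] [ 83.5  36.4 116.2] uvh [-16.5 -13.4  10.5] [ 56.6  36.4 140.6]
```

>>> apply_moves(
  series=[1, 0, 0, -2, 0, 1, 0, 0, -2, 0, 1, 0, 0, -1, 0, 1, 0, 0, 0, 0, 1, 0, 0, 0, 0],
)

```text
time_s: 10.22
tcp_pos: [0.635, -0.1874, 0.1046]
eef_rot: [-3.141, 0.003, 3.021]
ft_force: [-1.6, -0.3, 5.5]
opening: 0.292
finger_force: 64.1
```

```bash
python3 chk.py scene; python3 - <<'E'
import cv2,glob
f=sorted(glob.glob("pics/scene_1*"))[-1];i=cv2.imread(f)[100:200,110:230];cv2.imwrite("pics/c2.png",cv2.resize(i,(720,600),interpolation=cv2.INTER_CUBIC))
E
```

```text
tcp [ 0.635  -0.1874  0.1046] rel u,v,h mm [ 3.2 -1.5  5.1] toolyaw -6.909999999999997 F [-1.6 -0.3  5.5] op 0.292
scene 335 pitch 25.3 yaw -9.9
  seat-frame red pct1/50/99 [  4.4 -11.8 -11.7] [69.9  8.4  9.6] [101.4  18.2  15.9] uvh [ -2.  -11.8   4.7] [91.3 18.2 58.8]
```

View pics/c2.png

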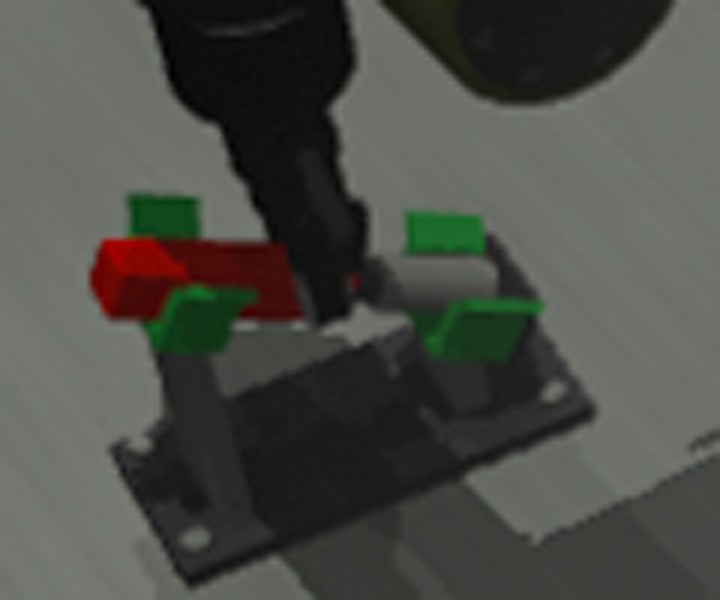

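The crop shows the handle in the upper saddle at (170,285) and the head at (440,280), coming down into the lower one. I'll continue slowly.

>>> apply_moves(
  series=[1, 0, 0, -1, 0, 1, 0, 0, -1, 0, 1, 0, 0, -1, 0, 1, 0, 0, 0, 0, 1, 0, 0, 0, 0],
)

```text
time_s: 10.68
tcp_pos: [0.6354, -0.1876, 0.1023]
eef_rot: [-3.141, 0.004, 3.021]
ft_force: [-2.3, -1.4, 5.9]
opening: 0.288
finger_force: 64.7
```

>>> apply_moves(
  series=[1, 0, 0, -1, 0, 1, 0, 0, -0.5, 0, 1, 0, 0, 0, 0, 1, 0, 0, 0, 0, 1, 0, 0, 0, 0],
)

```text
time_s: 11.1
tcp_pos: [0.6355, -0.1876, 0.1019]
eef_rot: [-3.141, 0.004, 3.021]
ft_force: [-3.5, 0.6, 10.7]
opening: 0.288
finger_force: 65.4
```

```bash
python3 chk.py scene
```

```text
tcp [ 0.6355 -0.1876  0.1019] rel u,v,h mm [ 3.7 -1.6  2.4] toolyaw -6.8799999999999955 F [-3.5  0.6 10.7] op 0.288
scene 334 pitch 27.6 yaw -10.0
  seat-frame red pct1/50/99 [  5.6 -11.9 -11.3] [69.6  9.1  9.2] [101.   19.   14.9] uvh [ -6.  -11.9   2.4] [91.1 19.  58.9]
```

>>> apply_moves(
  series=[0.62, 0, 0, 0, 0, 0.58, 0, 0, 0, 0, 0.5, 0, 0, 0, 0, 0.4, 0, 0, 0, 0, 0.3, 0, 0, 0, 0],
)

```text
time_s: 11.57
tcp_pos: [0.6341, -0.1869, 0.0981]
eef_rot: [3.141, -0.001, 3.021]
ft_force: [-0.7, -0.7, 0.6]
opening: 0.693
finger_force: 0.0
```

>>> apply_moves(
  series=[0.2, 0, 0, 0, 0, 0.1, 0, 0, 0, 0, 0, 0, 0, 0, 0, 0, 0, 0, 0, 0, 0, 0, 0, 0, 0],
)

```text
time_s: 11.98
tcp_pos: [0.6343, -0.187, 0.0987]
eef_rot: [3.141, -0.0, 3.021]
ft_force: [0.1, 0.6, 0.4]
opening: 0.999
finger_force: 0.0
```

```bash
python3 chk.py scene
```

```text
tcp [ 0.6343 -0.187   0.0987] rel u,v,h mm [ 2.4 -1.1 -0.8] toolyaw -6.900000000000006 F [0.1 0.6 0.4] op 0.999
scene 363 pitch 29.3 yaw -10.2
  seat-frame red pct1/50/99 [  7.3 -10.5 -11.7] [61.9  9.   9. ] [101.   17.   14.1] uvh [  7.7 -10.5  -2.4] [91.2 17.  59.5]
```

>>> apply_moves(
  series=[0, 0, 0, 8, 0, 0, 0, 0, 20, 0, 0, 0, 0, 35, 0, 0, 0, 0, 40, 0, 0, 0, 0, 40, 0],
)

```text
time_s: 12.45
tcp_pos: [0.6337, -0.1871, 0.2437]
eef_rot: [-3.141, -0.001, 3.021]
ft_force: [0.7, -0.1, 0.9]
opening: 0.997
finger_force: 0.0
```

>>> apply_moves(
  series=[0, -30, 20, 0, 0, 0, -30, 20, 0, 0, 0, -30, 20, 0, 0, 0, -30, 20, 0, 0, 0, -30, 20, 0, 0],
)

```text
time_s: 12.87
tcp_pos: [0.4828, -0.0865, 0.2422]
eef_rot: [3.141, 0.001, 3.021]
ft_force: [0.2, 0.8, 1.2]
opening: 0.999
finger_force: 0.0
```

```bash
sed -i 's/P=red_axis(f,t,.15)/P=red_axis(f,S,.13)/' chk.py; python3 chk.py scene top; python3 - <<'E'
from fit import *
import glob
o=[]
yaw=np.radians(-6.6);S=np.array([.632,-.1856,.0995]);R=seatR(yaw)
for n in("scene","top"):
    f=r.grab_frame(n);W=world(f);L=(W-S)@R*1000
    c={"scene":(100,200,110,230),"top":(100,210,380,480)}[n];i=f["frame"][c[0]:c[1],c[2]:c[3],::-1];o.append(cv2.resize(i,(400,400),interpolation=cv2.INTER_CUBIC))
    m=(np.abs(L[...,1])<9)&(np.abs(L[...,0])<115)&(L[...,2]>4)&(L[...,2]<22)
    q=L[m]
    for a,b in((-88,-60),(-30,-22),(-10,45),(55,95)):
        k=q[(q[:,0]>a)&(q[:,0]<b)];print(n,a,b,len(k),np.median(k,0).round(1) if len(k) else "")
    hsv=cv2.cvtColor(f["frame"],cv2.COLOR_RGB2HSV).astype(int);red=((hsv[...,0]<8)|(hsv[...,0]>172))&(hsv[...,1]>120)&m
    print(n,"red x",np.percentile(L[red][:,0],[1,3,97,99]).round(1))
cv2.imwrite("pics/end.png",np.hstack(o))
E
```

```text
tcp [ 0.4828 -0.0865  0.2422] rel u,v,h mm [-159.6   81.3  142.7] toolyaw -6.930000000000007 F [0.2 0.8 1.2] op 0.999
scene 439 pitch 29.2 yaw -9.4
  seat-frame red pct1/50/99 [ -7.1 -11.5 -11.4] [46.3  9.   9.2] [100.1  17.   13.6] uvh [-11.  -11.5  -6.8] [90.4 17.  58.6]
top 481 pitch 30.6 yaw -10.8
  seat-frame red pct1/50/99 [ 24.1 -12.5  -7.1] [64.1  2.9 12.4] [99.5 13.  17.8] uvh [ 17.1 -12.5  10.4] [86.7 13.  61.1]
scene -88 -60 22 [-68.7   5.5   9. ]
scene -30 -22 11 [-26.2   3.9   7.6]
scene -10 45 76 [19.3  0.3 11.1]
scene 55 95 65 [75.3  0.1 11.5]
scene red x [-7.7 -4.9 98.1 99.6]
top -88 -60 0 
top -30 -22 0 
top -10 45 41 [39.9  1.1 12.9]
top 55 95 157 [74.6  0.1 13. ]
top red x [34.2 36.7 98.7 99.2]
```

View pics/end.png

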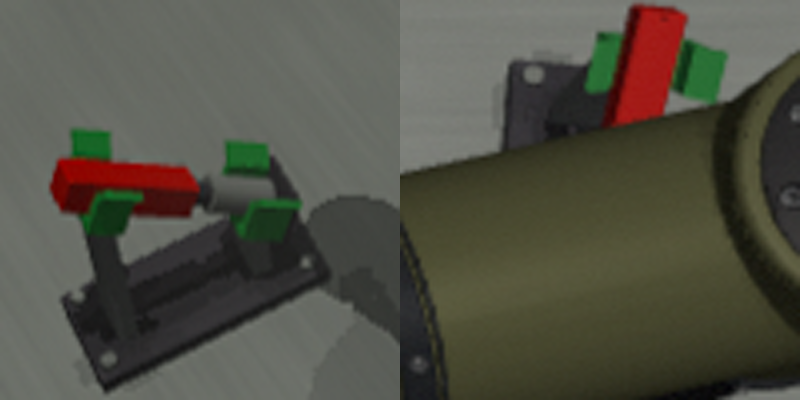

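The left crop shows the gauge lying in both saddles, with the handle up and the head at (240,193). The arm hides part of the right crop. I estimate the seat x at about +10 mm, so I'll clear the view and measure the head-to-stop gap.

>>> apply_moves(
  series=[0, -10, 40, 0, 0, 0, -10, 40, 0, 0, 0, -10, 40, 0, 0, 0, -10, 40, 0, 0, 0, -5, 40, 0, 0],
)

```text
time_s: 13.48
tcp_pos: [0.439, 0.1144, 0.2424]
eef_rot: [3.141, 0.001, 3.02]
ft_force: [1.7, 0.4, 0.3]
opening: 1.001
finger_force: 0.0
```

```bash
python3 - <<'E'
from fit import *
f=r.grab_frame("top");W=world(f);cv2.imwrite("pics/top2.png",cv2.resize(f["frame"][95:215,380:480,::-1],(500,600),interpolation=cv2.INTER_CUBIC))
hsv=cv2.cvtColor(f["frame"],cv2.COLOR_RGB2HSV).astype(int);H,Sa=hsv[...,0],hsv[...,1]
for S,yaw in(([.632,-.1856,.0995],-6.6),([.6307,-.1872,.0996],-6.5)):
    L=(W-np.array(S))@seatR(np.radians(yaw))*1000
    red=((H<8)|(H>172))&(Sa>120)&(np.abs(L[...,0])<130)&(np.abs(L[...,1])<25)&(L[...,2]>5)
    q=L[red];b=cv2.minAreaRect(q[:,:2].astype(np.float32));print("red",len(q),b,"z",np.median(q[:,2]),np.percentile(q[:,0],[0,1,99,100]).round(1))
    st=(np.abs(L[...,1])<7)&(L[...,0]<-55)&(L[...,0]>-110)
    for x,z,c in sorted(zip(L[st][:,0],L[st][:,2],f["frame"][st].mean(1))): 
        pass
    # column profile along the gauge axis, y within 2 mm
    m=(np.abs(L[...,1]+0)<2.5)&(L[...,0]<-15)&(L[...,0]>-115)
    for k in sorted(map(tuple,np.c_[L[m][:,[0,2]],f["frame"][m].mean(1)].round(0)))[::2]: print(tuple(map(int,k)),end=" ")
    print()
E
```

```text
red 634 ((44.99928283691406, -0.3844470977783203), (27.48288345336914, 110.06031036376953), 89.81063079833984) z 12.731951024141365 [-10.   -7.9  99.1 100.1]
(-114, -32, 29) (-94, 10, 54) (-92, -6, 36) (-92, 15, 53) (-91, 13, 45) (-90, -8, 31) (-88, -14, 43) (-78, 13, 99) (-76, 13, 114) (-73, 17, 112) (-69, 14, 114) (-66, 14, 116) (-65, 11, 114) (-63, 16, 114) (-62, -68, 22) (-62, 12, 113) (-61, -64, 22) (-60, -68, 24) (-59, -65, 24) (-59, 15, 115) (-58, -70, 41) (-57, -66, 23) (-57, 14, 117) (-55, -71, 27) (-55, 13, 114) (-54, 14, 117) (-52, 14, 114) (-51, 16, 116) (-49, -74, 26) (-48, 12, 112) (-47, -78, 21) (-46, 10, 115) (-45, 12, 116) (-44, 10, 111) (-43, 13, 117) (-42, -77, 23) (-41, 11, 112) (-40, 13, 116) (-39, -82, 23) (-38, 13, 111) (-37, 10, 111) (-36, 15, 113) (-34, 13, 113) (-33, -81, 24) (-33, 13, 116) (-32, -85, 24) (-31, 15, 113) (-29, 11, 115) (-28, -80, 24) (-27, 11, 109) (-26, 6, 85) (-25, -88, 30) (-24, -92, 23) (-24, 5, 60) (-22, -87, 24) (-21, -92, 29) (-21, 8, 52) (-21, 8, 54) (-19, -93, 29) (-18, 10, 53) (-17, -95, 25) (-17, 6, 52) (-16, 8, 54) 
red 629 ((45.9
[... 380 characters left out ...]
15, 116) (-61, 12, 115) (-60, -64, 22) (-58, -67, 24) (-58, -66, 24) (-58, 14, 115) (-56, -67, 23) (-56, 12, 115) (-55, -67, 22) (-54, -72, 27) (-53, 13, 113) (-52, -71, 29) (-51, 12, 115) (-50, -73, 32) (-49, 13, 116) (-48, -75, 26) (-47, -80, 29) (-46, -78, 21) (-46, 14, 115) (-45, 11, 116) (-44, 13, 113) (-42, 12, 114) (-41, -79, 27) (-40, 12, 116) (-39, -77, 22) (-37, -81, 23) (-37, 12, 115) (-35, 10, 115) (-34, -79, 25) (-32, -82, 24) (-32, 13, 113) (-31, -86, 21) (-31, 11, 115) (-29, -89, 23) (-27, -91, 21) (-26, 9, 117) (-25, 5, 85) (-25, 7, 88) (-24, -88, 24) (-23, -93, 23) (-23, 6, 58) (-20, -93, 23) (-20, 7, 53) (-19, -88, 32) (-17, 8, 50) (-16, -96, 25) (-16, -87, 23) (-15, 7, 54)
```

View pics/top2.png

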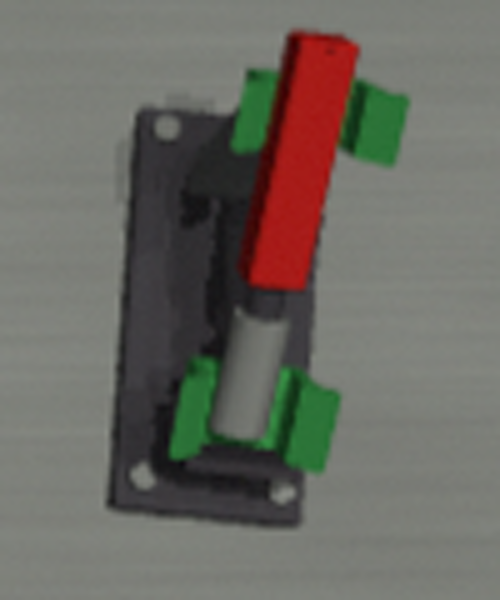

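The top view shows the handle centred between the lips, with the head end at (240,435) about 10 mm short of the stop. That is inside tolerance (x about +10 mm), but the task says against the stop. There is plenty of time, so I'll regrip and slide the gauge gently down the slope.

>>> apply_moves(
  series=[0, 19.5, -30, 0, 0, 0, 19.5, -30, 0, 0, 0, 19.5, -30, 0, 0, 0, 19.5, -30, 0, 0, 0, 19.5, -30, 0, 0],
)

```text
time_s: 13.95
tcp_pos: [0.5383, -0.039, 0.2415]
eef_rot: [-3.141, -0.001, 3.021]
ft_force: [1.4, 0.2, -0.5]
opening: 0.998
finger_force: 0.0
```

>>> apply_moves(
  series=[0, 19.5, -30, 0, 0, 0, 19.5, -30, 0, 0, 0, 19.5, -30, 0, 0, 0, 19.5, -30, 0, 0, 0, 19.5, -30, 0, 0],
)

```text
time_s: 14.37
tcp_pos: [0.6356, -0.1898, 0.2407]
eef_rot: [-3.141, -0.001, 3.02]
ft_force: [0.4, 0.8, -0.2]
opening: 1.0
finger_force: 0.0
```

>>> apply_moves(
  series=[0, 0, 0, 0, 0, 0, 0, 0, 0, 0, 0, 0, 0, 0, 0, 0, 0, 0, 0, 0, 0, 0, 0, 0, 0],
)

```text
time_s: 14.78
tcp_pos: [0.6343, -0.1864, 0.2427]
eef_rot: [3.141, 0.001, 3.022]
ft_force: [0.7, 0.8, 0.9]
opening: 1.001
finger_force: 0.0
```

>>> apply_moves(
  series=[0, 0, 0, -35, 0, 0, 0, 0, -35, 0, 0, 0, 0, -30, 0, 0, 0, 0, -25, 0, 0, 0, 0, -17, 0],
)

```text
time_s: 15.2
tcp_pos: [0.633, -0.1857, 0.0973]
eef_rot: [3.141, -0.002, 3.022]
ft_force: [0.6, -0.1, -0.5]
opening: 1.001
finger_force: 0.0
```

>>> apply_moves(
  series=[0, 0, 0, 0, 0, 0, 0, 0, 0, 0, 0.3, 0, 0, 0, 0, 0.5, 0, 0, 0, 0, 0.6, 0, 0, 0, 0],
)

```text
time_s: 15.62
tcp_pos: [0.6351, -0.1869, 0.1019]
eef_rot: [3.141, 0.003, 3.021]
ft_force: [-0.4, -0.1, -0.5]
opening: 0.602
finger_force: 0.0
```

>>> apply_moves(
  series=[1, 0, 0, 0, 0, 1, 0, 0, 0, 0, 1, 0, 0, 0, 0, 1, 0, 0, 0, 0, 1, 0, 0, 0, 0],
)

```text
time_s: 16.03
tcp_pos: [0.6345, -0.1871, 0.1008]
eef_rot: [-3.141, 0.001, 3.021]
ft_force: [-2.9, 0.8, 5.4]
opening: 0.289
finger_force: 59.9
```

>>> apply_moves(
  series=[1, -1.7, 0.2, -0.9, 0, 1, -1.7, 0.2, -0.9, 0, 1, -1.7, 0.2, -0.9, 0, 1, -1.7, 0.2, -1, 0, 1, 0, 0, 0, 0],
)

```text
time_s: 16.45
tcp_pos: [0.6276, -0.1863, 0.0968]
eef_rot: [-3.141, 0.001, 3.021]
ft_force: [-0.7, -0.1, 5.5]
opening: 0.293
finger_force: 59.9
```

>>> apply_moves(
  series=[1, 0, 0, 0, 0, 1, 0, 0, 0, 0, 1, 0, 0, 0, 0, 1, 0, 0, 0, 0, 1, 0, 0, 0, 0],
)

```text
time_s: 16.87
tcp_pos: [0.6276, -0.1864, 0.0968]
eef_rot: [-3.141, 0.001, 3.021]
ft_force: [-1.2, 0.2, 5.2]
opening: 0.291
finger_force: 60.0
```

Moved 8 mm down the slope with low force. Now release and back off.

>>> apply_moves(
  series=[0.62, 0, 0, 0, 0, 0.58, 0, 0, 0, 0, 0.5, 0, 0, 0, 0, 0.4, 0, 0, 0, 0, 0.3, 0, 0, 0, 0],
)

```text
time_s: 17.28
tcp_pos: [0.6273, -0.1861, 0.0955]
eef_rot: [3.141, -0.001, 3.021]
ft_force: [0.6, -0.3, 0.7]
opening: 0.7
finger_force: 0.0
```

>>> apply_moves(
  series=[0.1, 0, 0, 0, 0, 0, 0, 0, 0, 0, 0, 0, 0, 0, 0, 0, 0, 0, 0, 0, 0, 0, 0, 8, 0],
)

```text
time_s: 17.7
tcp_pos: [0.6266, -0.1859, 0.1024]
eef_rot: [3.141, -0.003, 3.021]
ft_force: [0.0, 0.0, -1.1]
opening: 0.997
finger_force: 0.0
```

>>> apply_moves(
  series=[0, 0, 0, 20, 0, 0, 0, 0, 35, 0, 0, 0, 0, 40, 0, 0, 0, 0, 40, 0, 0, -20, 20, 0, 0],
)

```text
time_s: 18.12
tcp_pos: [0.6116, -0.1693, 0.2501]
eef_rot: [-3.139, 0.015, 3.018]
ft_force: [-0.4, 1.4, 2.6]
opening: 1.001
finger_force: 0.0
```

>>> apply_moves(
  series=[0, -22, 33, 0, 0, 0, -22, 33, 0, 0, 0, -22, 33, 0, 0, 0, -22, 33, 0, 0, 0, -22, 33, 0, 0],
)

```text
time_s: 18.53
tcp_pos: [0.4962, -0.0002, 0.2398]
eef_rot: [3.141, 0.001, 3.021]
ft_force: [0.8, 1.1, -0.5]
opening: 1.0
finger_force: 0.0
```

>>> apply_moves(
  series=[0, -15, 36, 0, 0, 0, -15, 36, 0, 0, 0, -15, 36, 0, 0, 0, -15, 36, 0, 0, 0, 0, 0, 0, 0],
)

```text
time_s: 18.95
tcp_pos: [0.4353, 0.1476, 0.2399]
eef_rot: [3.139, 0.001, 3.028]
ft_force: [1.6, -0.7, -0.4]
opening: 1.0
finger_force: 0.0
```

```bash
python3 - <<'E'
from fit import *
f=r.grab_frame("top");W=world(f)
hsv=cv2.cvtColor(f["frame"],cv2.COLOR_RGB2HSV).astype(int);H,Sa=hsv[...,0],hsv[...,1]
L=(W-np.array([.632,-.1856,.0995]))@seatR(np.radians(-6.6))*1000
red=((H<8)|(H>172))&(Sa>120)&(np.abs(L[...,0])<130)&(np.abs(L[...,1])<25)&(L[...,2]>5)
q=L[red];b=cv2.minAreaRect(q[:,:2].astype(np.float32));print(len(q),b,np.median(q[:,2]),"mid x",b[0][0]-35)
a,c=np.polyfit(q[:,0],q[:,2],1);print("tilt err deg",np.degrees(a))
for X,n in(([.5341,.1463],"blue"),([.725,.128],"cup")):
    m=(np.hypot(W[...,0]-X[0],W[...,1]-X[1])<.13)&(W[...,2]>.012)&(W[...,2]<.07)&(np.abs(W[...,1]-X[1])<.1)
    print(n,m.sum(),np.median(W[m],0).round(3))
cv2.imwrite("pics/fin.png",f["frame"][:,:,::-1])
print(r.get_state()["tcp_pos"])
E
```

```text
633 ((36.468536376953125, -0.32787036895751953), (27.47991943359375, 110.01541137695312), 89.38446044921875) 12.71173414011272 mid x 1.468536376953125
tilt err deg -0.12633456480905986
blue 0 [nan nan nan]
cup 401 [0.736 0.127 0.044]
[0.43626081 0.14558871 0.24000824]
  return _methods._mean(a, axis=axis, dtype=dtype,
  ret = um.true_divide(
```

View pics/fin.png

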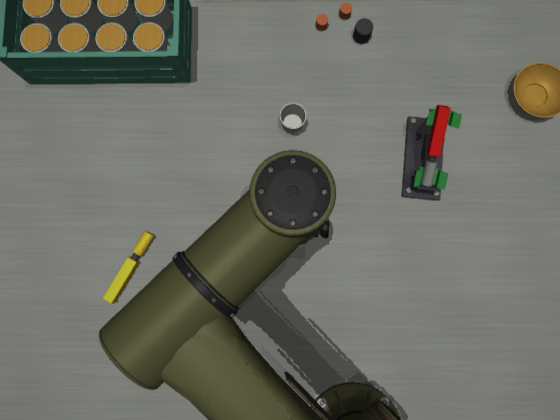

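The red gauge is in the rest at (436,145), seated at x +1.5 mm, y -0.3 mm and z about 0. The cup is unmoved at (293,118). The arm hides the blue gauge, which was never touched. Handing in.

```bash
python3 -c "
from station import r
print(r.close_job())"
```

```text
the job is handed in; nothing more can be done
None
```

The red gauge is seated in both saddles of the green rest, head about 1–2 mm from the foot stop and handle at the upper end; the cup is where it was, and the blue gauge was never touched, though the arm hid it in the last picture; job handed in at about 19 s, with no verdict reported back.

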